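Break down the inspected sample stack into its carriers

TASK

The inspected camera-module sample is stacked in the blue tray. Take the stack apart from the top down, seating each part flat in its own white carrier before you lift the next: the round lens barrel in the round pocket, the oblong frame in the oblong pocket (long side along long side), and the square plate last in the square pocket of the cassette, whose sliding gate must be drawn aside for it and pushed fully shut again over it. Leave the jar and the bundle of metal strips where they stand.

Things in the scene. Friction and masses are not known exactly. Their poses are not given: they have to be found in the camera images.
- barrel: Round black lens barrel with a pale ring and a lens on its top, the top part of the stack: upright cylinder 32 mm in diameter, 22 mm high, about 50 g. Origin at the centre of its underside, z up. At the start it stands on the frame, within a few mm of its middle.
- frame: Oblong aluminium frame block with a small screw in each corner of its top, the middle part of the stack: 52 mm long (its x) by 36 mm wide (its y) by 16 mm high, about 70 g. Origin at the centre of its underside, z up. At the start it lies on the plate, within a few mm of its middle, turned a little against it.
- plate: Square plate, black face, aluminium edge, bottom of the stack: 64 x 64 mm (sides along its x and y), 16 mm high, about 120 g. Origin at the centre of its underside, z up. It starts near the middle of a fixed blue tray, 200 x 150 mm, with a 3 mm floor and a 12 mm high rim, at least 35 mm clear of the rim all round.
- round_nest: White carrier with a grey-lined round pocket, fixed: base 70 x 70 x 4 mm, with a ring of 46 mm inner and 54 mm outer diameter standing 6 mm above the base (top 10 mm above the table). Origin at the pocket's centre on the underside, on the table; the pocket floor is 4 mm above it.
- oblong_nest: White carrier with a grey-lined oblong pocket, fixed: base 80 (x) by 64 (y) by 4 mm; pocket 64 (x) by 48 mm (y) inside 4 mm thick walls that stand 6 mm above the base (top 10 mm above the table), the two long walls with a 32 mm gap in the middle. Origin at the pocket's centre on the underside, on the table; the pocket floor is 4 mm above it.
- cassette: White cassette, fixed. Origin under the centre of its grey-lined square pocket, on the table. Pocket 76 x 76 mm, floor 4 mm up, walls 4 mm thick with tops 10 mm up; 42 mm gaps in the +y and -y walls. Base 90 mm wide (y), x -45 to 131 mm. +x points the way the gate opens: a guide block (x 46 to 130 mm, 42 mm wide, 31 mm high) carries it.
- gate (a joint): Gate opening in m: 0 fully shut, 0.05 fully open; starts at 0 to 0.02, stays where left, moves with about 1.5 N. A steel tongue 30 mm wide, 23.5 to 29.5 mm above the table, slides along the cassette's x over the pocket; its front end is at x = -6 mm when shut, +44 mm (clear of the pocket) when open. A plate seated flat passes under it with 3.5 mm to spare.
- gate_grip (a point): Centre of the black square grip post on the gate: 14 x 14 mm, standing 28 mm high on the tongue, from 29.5 to 57.5 mm above the table; this point is 43.5 mm above the table. It lies at cassette x = 62 mm (gate shut) to 112 mm (fully open), y = 0; its x axis is the cassette's.
- jar: Bystander: white jar with a blue lid, 60 mm in diameter, 85 mm tall, standing loose at the right edge of the work. Origin at the centre of its underside.
- strips: Bystander: bundle of dark steel strips, loose, about 220 mm long (y), 30 mm wide, 11 mm high, lying at the far side of the table. Origin at the middle of its underside.
Things that resemble listed ones, but are neither listed nor needed, are in the scene too. What is shaped like the frame but pink or red is not meant.

How it is judged:
By the outcome, as a careful person would: the job done as asked, in the order asked, and still so for the second after the job is handed in, with the robot touching nothing.
It also fails if it takes over 112 s, if anything falls off the work surface, if the arm or the gripper's body presses on something with over 40 N, if the wrist force passes 120 N, or if a joint passes its speed limit or range.

ROBOT

A 7-joint arm with a two-finger parallel gripper is mounted at the origin on the work surface. World frame = base frame: x ahead of the robot, y to its left, z up, the work surface at z = 0. Lengths are in m, angles in rad, forces in N, time in s.
With the tool pointing down it reaches from about 0.425 to 0.925 m from the base axis. Payload 6.8 kg.
Tool frame: the origin (TCP) lies at the very end of the fingers, on their centre line; the grasp point (between the pads) lies 19 mm behind it; z points along the fingers, y is the line along which they close (so a half turn about z gives the same grasp; the last joint's range is limited). The gripper opens to 85 mm and grips with 20 to 120 N. Pads are 22 mm wide; open, the fingers measure 114 mm over their backs; the gripper's body (76 mm by 85 mm) begins 54 mm behind the grasp point. The pads swing forward as they close: fully open they stand 13 mm farther back than shut.
Start: joints at [1.125, 0.477, 0.022, 1.555, -0.011, 1.109, -0.083], TCP at [0.224, -0.637, 0.231] pointing down, gripper open.
Joint ranges: [-2.96, 2.96], [-0.34, 2.1], [-1.41, 1.46], [0.24, 2.44], [-1.37, 4.51], [0.17, 1.92], [-2.96, 2.96]. Speed limits (rad/s): [2.39, 2.39, 3.14, 3.14, 3.14, 3.14, 3.14].

INTERFACE

Orientations are given as a unit quaternion [w, x, y, z].
In Python, from station import bot gives the robot as it stands. The module is installed in compiled form; this text tells all that it offers.
- The arm moves only by the shell command python3 -m jog 'ROWS' [OPENING] [FORCE]. ROWS is JSON, a list of rows, each a list of 4 numbers: the shift along the tool's x, y, z in cm, then the turn about the tool's z in rad. In form: [[x, y, z, spin], ...]. A call has 1 to 20 rows; each row is the pose to reach, as a shift and turn from the pose commanded when the call began, along the tool's axes at that moment; what a row does not reach only later rows make up. A row lasts 1/12 s, in which the tool goes at most 41.7 mm and 7.16 degrees, less where a joint would pass 70% of its speed; a pose out of reach is approached as far as the arm can. A call with a gripper value outside its range is refused whole. OPENING is the closure, from -1 (fully open) to 1 (shut), set as the call begins (- or left out, the last holds). The fingers move at their own pace and stop on an object; FORCE is the grip in N (left out, the last holds). Time passes only in rows, so rows that repeat a pose let the fingers close. It gives the time, the measured TCP pose, the force, the opening and the grip force at its end, in the units of the state.
- bot.get_obs(): the state, without advancing time (a new reading comes with each control period).
- bot.read_camera(name): name is "scene" or "top" or "wrist"; returns a dict with "pixels" (420x560x3 uint8, red, green, blue), "depth" (420x560 float32, m along the optical axis (not along the pixel's ray), 0 where there is no reading), "fovy" (degrees; the focal length in pixels is half the picture's height over the tangent of half this angle, whatever the lens; pixels are square), "cx", "cy" (the principal point, pixels), "pose" (4x4, takes a point from camera to world coordinates). Camera axes: x right, y down, z forward; pixel columns grow to the right and rows downward; lengths in m; the calibration is good to about 2 mm. The wrist camera is an equidistant fisheye: a pixel r from the principal point sees the ray r / f radians off the axis. A picture is of the moment at which its call begins.
- bot.hand_in(): hands the job in; it is judged then, once.
The state is a dict: "t": time; "q": joint angles; "joint_vel": joint speeds; "joint_torque": joint torques, N m; "eef_pos": TCP position; "tool_rot": TCP orientation; "contact_force": force on the tool from outside, world axes, zero at the start; "torque": the same for the moment, N m; "gripper_width": opening from 0.0 (shut) to 1.0 (fully open); "grasp_force": force on a finger pad.
Only numpy, scipy, OpenCV 4.12 (cv2) and the standard library are available. Lean on these libraries where they do the work, as an engineer would, in place of code of your own. Each camera call takes 0.05 s, during which the arm holds its last target. There are 200 camera calls.

## Working session

There is one attempt and no reset: what is moved stays moved. The work goes in short steps, Python scripts to look and compute and a shell command to move; the robot and the scene stay as the last step left them, time stands still between calls to the robot, and variables do not carry over. Pictures are saved under pics/ and viewed, at most 14 in all, crops included, and the job is handed in when it is done.

```bash
mkdir -p pics; ls
cat > h.py <<'E'
import numpy as np, cv2
from station import bot
def cam(n,save=None):
    c=bot.read_camera(n); 
    if save: cv2.imwrite('pics/'+save,c['pixels'][:,:,::-1])
    return c
E
python3 - <<'E'
from h import *
a=cam('top');b=cam('scene')
np.savez('c0.npz',**{'top_'+k:v for k,v in a.items()},**{'scene_'+k:v for k,v in b.items()})
cv2.imwrite('pics/top0.png',a['pixels'][:,:,::-1]);cv2.imwrite('pics/scene0.png',b['pixels'][:,:,::-1])
for c in(a,b):print(c['fovy'],c['cx'],c['cy'],np.round(c['pose'],3))
print(bot.get_obs())
E
```

```text
pics
47.70841716882548 276.12828408022875 209.44448820478203 [[ 5.100e-02 -9.760e-01  2.090e-01  3.610e-01]
 [-9.990e-01 -5.000e-02  1.200e-02 -1.010e-01]
 [-1.000e-03 -2.100e-01 -9.780e-01  1.146e+00]
 [ 0.000e+00  0.000e+00  0.000e+00  1.000e+00]]
54.28935911287249 282.8479791521221 217.91249714016698 [[ 0.723  0.544 -0.425  1.131]
 [ 0.691 -0.578  0.435 -0.662]
 [-0.009 -0.608 -0.794  1.089]
 [ 0.     0.     0.     1.   ]]
{'t': 0.1, 'q': array([ 1.12490843,  0.47773036,  0.02235144,  1.55634326, -0.01147948,
        1.10929553, -0.08312391]), 'joint_vel': array([ 1.68180343e-04, -1.01751384e-03, -5.97251290e-04, -2.35430582e-03,
       -1.05899401e-03,  8.63514610e-04, -4.10105484e-05]), 'joint_torque': array([ 4.28752508e-03, -5.97756994e+01,  1.61373217e+00, -2.81950450e+01,
        1.28920359e-02,  5.10897866e-03, -5.83513696e-06]), 'eef_pos': array([ 0.22349943, -0.63636426,  0.23041839]), 'tool_rot': array([-7.97332008e-04,  9.85771160e-01,  1.68090874e-01, -2.08228946e-04]), 'contact_force': array([-0.27182557, -0.32866916, -0.11945783]), 'torque': array([0.00049192, 0.01925271, 0.01341864]), 'grasp_force': 0.0, 'gripper_width': 0.995943056808605}
```

View pics/top0.png

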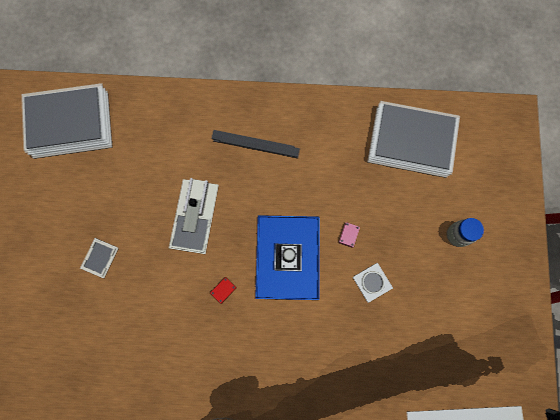

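View pics/scene0.png

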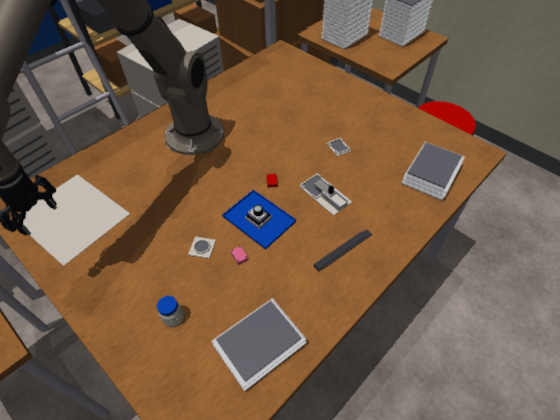

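Top view: the stack is at (289,257) in the blue tray, round nest at (373,283), oblong nest at (99,258), and cassette at (194,215) with its post at (193,202). The jar is at (465,232) and the strips at (255,143).

Look-alikes for the frame are the red block (223,290) and the pink block (349,235). The frame I want is the aluminium one in the stack at (289,257). Grey book stacks at (65,120) and (415,138) are not carriers.

```bash
cat >> h.py <<'E'
def rays(c,fish=False):
    f=210/np.tan(np.radians(c['fovy'])/2); v,u=np.mgrid[0:420,0:560].astype(float)
    x=(u-c['cx'])/f; y=(v-c['cy'])/f
    if fish:
        r=np.hypot(x,y)+1e-9; return np.dstack([x/r*np.tan(r),y/r*np.tan(r),np.ones_like(r)])
    return np.dstack([x,y,np.ones_like(x)])
def world(c,fish=False):
    P=rays(c,fish)*c['depth'][...,None]; return P@c['pose'][:3,:3].T+c['pose'][:3,3]
def load(n,f='c0.npz'):
    z=np.load(f); return {k[len(n)+1:]:z[k] for k in z.files if k.startswith(n+'_')}
def comp(mask,minpx=8):
    n,l,s,ce=cv2.connectedComponentsWithStats(mask.astype(np.uint8)); return [(l==i) for i in range(1,n) if s[i,4]>=minpx]
E
python3 - <<'E'
from h import *
for n in('top','scene'):
    c=load(n);W=world(c);p=c['pixels'].astype(int)
    hsv=cv2.cvtColor(c['pixels'],cv2.COLOR_RGB2HSV)
    reg=(W[...,0]>.3)&(W[...,0]<.85)&(abs(W[...,1])<.6)&(c['depth']>0)
    nb=(hsv[...,1]<60)&reg    # not wood
    print(n)
    for m in comp(nb,30):
        q=W[m]; (cx,cy),(w,h),a=cv2.minAreaRect(q[:,:2].astype(np.float32)); print('grey',m.sum(),np.round([cx,cy,w,h,a],3),'z',np.round(np.percentile(q[:,2],[5,50,95]),3))
    for lo in(.008,.03,.045):
      for m in comp(reg&(W[...,2]>lo)&(W[...,2]<.12),10):
        q=W[m]; (cx,cy),(w,h),a=cv2.minAreaRect(q[:,:2].astype(np.float32)); print('z>',lo,m.sum(),np.round([cx,cy,w,h,a],3),'z',np.round(np.percentile(q[:,2],[5,50,95]),3))
c=load('top');s=c['pixels'][150:310,80:400];cv2.imwrite('pics/crop0.png',cv2.resize(s,(800,400),interpolation=cv2.INTER_CUBIC)[:,:,::-1])
E
```

```text
top
grey 4748 [ 0.796  0.459  0.151  0.229 11.394] z [0.013 0.054 0.059]
grey 4567 [ 0.792 -0.42   0.202  0.143 81.817] z [0.012 0.046 0.05 ]
grey 960 [ 7.7300e-01 -2.6000e-02  2.2400e-01  3.0000e-02  8.0957e+01] z [0.004 0.011 0.015]
grey 2604 [ 0.583  0.114  0.092  0.181 83.959] z [0.001 0.007 0.033]
grey 314 [ 0.562 -0.522  0.061  0.036 19.807] z [0.01  0.045 0.063]
grey 887 [4.6500e-01 3.3300e-01 6.8000e-02 8.1000e-02 7.1388e+01] z [0.001 0.005 0.011]
grey 679 [ 0.489 -0.121  0.063  0.064  2.689] z [0.016 0.025 0.059]
grey 874 [ 0.44  -0.326  0.07   0.07  32.616] z [0.001 0.005 0.011]
z> 0.008 4616 [ 0.795  0.446  0.147  0.205 10.604] z [0.017 0.054 0.059]
z> 0.008 4411 [ 0.792 -0.421  0.202  0.143 81.888] z [0.028 0.046 0.05 ]
z> 0.008 778 [ 7.7300e-01 -2.6000e-02  2.2200e-01  2.9000e-02  8.0957e+01] z [0.008 0.011 0.015]
z> 0.008 964 [ 0.602  0.11   0.085  0.131 83.645] z [0.011 0.028 0.041]
z> 0.008 125 [ 0.489 -0.053  0.2    0.014  3.331] z [0.008 0.012 0.015]
z> 0.008 81 [ 5.8800e-01 -1.2700e-01  1.3500e-01  1.5000e-02  8.5588e+01] z [0.009 0.012 0.015]
z> 0.008 796 [ 5.6500
[... 3987 characters left out ...]
04  0.054 0.058]
z> 0.03 97 [5.9100e-01 1.1300e-01 4.4000e-02 7.6000e-02 7.3974e+01] z [0.03  0.033 0.058]
z> 0.03 169 [ 0.487 -0.127  0.055  0.036  3.988] z [0.032 0.042 0.06 ]
z> 0.03 532 [ 0.569 -0.536  0.056  0.056 23.019] z [0.037 0.083 0.088]
z> 0.03 3512 [ 0.794 -0.422  0.203  0.142 81.652] z [0.04  0.046 0.049]
z> 0.045 1411 [ 0.797  0.445  0.142  0.209 10.065] z [0.049 0.054 0.058]
z> 0.045 27 [6.0500e-01 1.0800e-01 1.8000e-02 1.7000e-02 7.1434e+01] z [0.047 0.055 0.062]
z> 0.045 77 [ 0.49  -0.127  0.03   0.028 26.101] z [0.047 0.057 0.061]
z> 0.045 468 [ 0.569 -0.536  0.055  0.056 17.945] z [0.051 0.084 0.088]
z> 0.045 2232 [ 0.793 -0.421  0.185  0.132 84.228] z [0.045 0.047 0.049]
```

View pics/crop0.png

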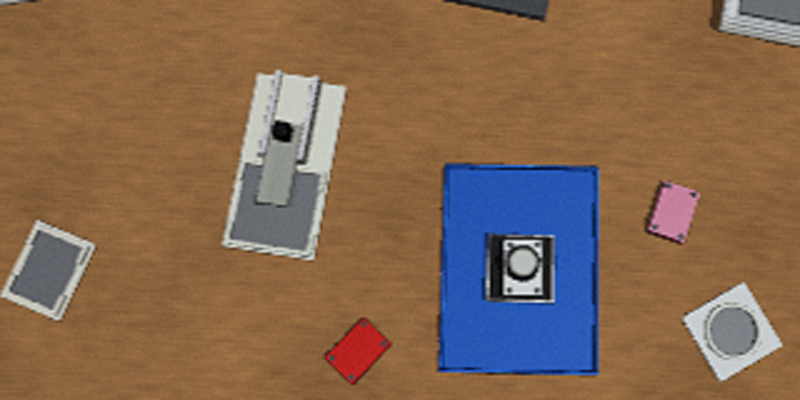

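Crop: the stack (black plate, aluminium frame with corner screws, barrel on top) sits at (520,267) in the blue tray. The red and pink blocks lie apart from it. The choice is confirmed, so I'm moving over it.

```bash
cat >> h.py <<'E'
from scipy.spatial.transform import Rotation as R
def go(*t):  # (x,y,z,yawdeg) targets -> rows' cm, rad
    o=bot.get_obs(); q=o['tool_rot']; M=R.from_quat(q,scalar_first=True).as_matrix()
    yaw=np.degrees(np.arctan2(M[1,0],M[0,0])); print('at',np.round(o['eef_pos'],4),'yaw',round(yaw,1),'t',round(o['t'],2))
    for x in t: print('row',np.round((M.T@(np.array(x[:3])-o['eef_pos']))*100,2),round(float(np.radians((yaw-x[3]+180)%360-180)),3))
E
python3 - <<'E'
from h import *
go((.485,-.124,.23,3))
E
```

```text
at [ 0.2235 -0.6364  0.2304] yaw 19.4 t 0.1
row [ 41.65 -39.67   0.1 ] 0.285
```

```bash
python3 -m jog '[[20,-19,0,0.14],[41.6,-39.7,0,0.285],[41.6,-39.7,0,0.285],[41.6,-39.7,0,0.285],[41.6,-39.7,0,0.285],[41.6,-39.7,0,0.285],[41.6,-39.7,0,0.285],[41.6,-39.7,0,0.285],[41.6,-39.7,0,0.285],[41.6,-39.7,0,0.285],[41.6,-39.7,0,0.285],[41.6,-39.7,0,0.285],[41.6,-39.7,0,0.285],[41.6,-39.7,0,0.285],[41.6,-39.7,0,0.285],[41.6,-39.7,0,0.285],[41.6,-39.7,0,0.285],[41.6,-39.7,0,0.285]]' -1 40
python3 - <<'E'
from h import *
go((.485,-.124,.23,3))
c=cam('wrist','w1.png');np.savez('w1.npz',**{'wrist_'+k:v for k,v in c.items()})
print(c['fovy'],c['cx'],c['cy'],np.round(c['pose'],3))
E
```

```text
t: 1.6
eef_pos: [0.4838, -0.126, 0.231]
tool_rot: [0.0, 1.0, 0.025, -0.0]
contact_force: [-0.0, -0.4, -0.1]
gripper_width: 1.0
grasp_force: 0.0
at [ 0.4838 -0.126   0.231 ] yaw 2.9 t 1.6
row [ 0.13 -0.2   0.1 ] -0.002
65.70646984690485 279.6899780201601 205.2366384216472 [[ 0.05  -0.949 -0.311  0.564]
 [-0.999 -0.047 -0.016 -0.122]
 [ 0.     0.312 -0.95   0.375]
 [ 0.     0.     0.     1.   ]]
```

View pics/w1.png

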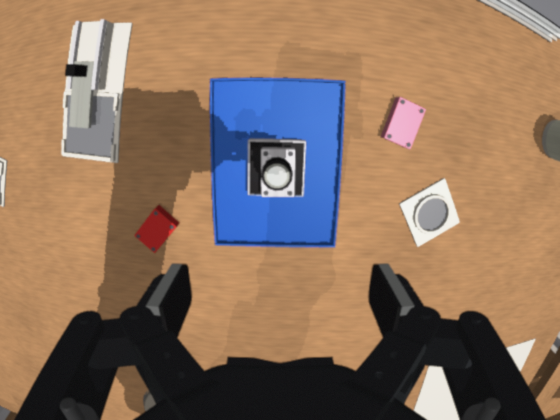

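Wrist view: stack at (277,172), round nest at (432,213), cassette at (97,90), pink block at (404,122) and red block at (156,228). I'll measure the stack and round nest from this view and the top view.

```bash
cat >> h.py <<'E'
def slab(c,fish,box,zlo,zhi,minpx=15):
    W=world(c,fish); x0,x1,y0,y1=box
    m=(c['depth']>0)&(W[...,0]>x0)&(W[...,0]<x1)&(W[...,1]>y0)&(W[...,1]<y1)&(W[...,2]>zlo)&(W[...,2]<zhi)
    for k in comp(m,minpx):
        q=W[k]; (cx,cy),(w,h),a=cv2.minAreaRect(q[:,:2].astype(np.float32))
        print(k.sum(),'c',np.round([cx,cy],4),'wh',np.round([w,h],4),'a',round(a,1),'z',np.round(np.median(q[:,2]),4))
E
python3 - <<'E'
from h import *
c=load('wrist','w1.npz'); t=load('top'); S=(.44,.54,-.18,-.07); N=(.38,.50,-.39,-.27)
for n,(k,f) in {'w':(c,True),'top':(t,False)}.items():
    print(n)
    for z in((.05,.07),(.03,.045),(.015,.025)): slab(k,f,S,*z)
    print('nest');slab(k,f,N,.0075,.013);slab(k,f,N,.003,.013)
E
```

```text
w
799 c [ 0.4921 -0.1222] wh [0.0314 0.0308] a 47.0 z 0.0587
825 c [ 0.4893 -0.1234] wh [0.0527 0.0358] a 2.7 z 0.0363
1553 c [ 0.4904 -0.1211] wh [0.0646 0.0646] a 1.3 z 0.02
nest
371 c [ 0.4427 -0.3254] wh [0.0528 0.0532] a 52.7 z 0.0107
2356 c [ 0.4416 -0.326 ] wh [0.0735 0.0716] a 34.0 z 0.0056
top
152 c [ 0.4899 -0.1235] wh [0.0308 0.0277] a 2.4 z 0.0577
175 c [ 0.4877 -0.1243] wh [0.0502 0.0331] a 2.8 z 0.0357
357 c [ 0.4885 -0.1223] wh [0.0624 0.0621] a 2.8 z 0.0194
nest
25 c [ 0.4616 -0.3371] wh [0.0326 0.0105] a 64.3 z 0.0103
46 c [ 0.438  -0.3067] wh [0.049  0.0179] a 4.3 z 0.0099
42 c [ 0.4274 -0.3411] wh [0.0136 0.046 ] a 42.1 z 0.0106
743 c [ 0.4395 -0.3248] wh [0.0776 0.0863] a 32.7 z 0.0056
```

```bash
python3 - <<'E'
from h import *
go((.491,-.123,.039,2.9))
E
python3 -m jog '[[0.7,-0.35,5,0],[0.7,-0.35,13,0],[0.7,-0.35,17,0],[0.7,-0.35,19.2,0],[0.7,-0.35,19.2,0],[0.7,-0.35,19.2,0],[0.7,-0.35,19.2,0]]'
python3 - <<'E'
from h import *
go((.491,-.123,.039,2.9))
E
python3 -m jog '[[0,0,0,0],[0,0,0,0],[0,0,0,0],[0,0,0,0],[0,0,0,0],[0,0,0,0],[0,0,0,0],[0,0,0,0],[0,0,0,0],[0,0,0,0]]' 1 30
```

```text
at [ 0.4839 -0.1261  0.2311] yaw 2.9 t 1.65
row [ 0.74 -0.28 19.21] -0.001
t: 2.23
eef_pos: [0.4903, -0.1215, 0.0387]
tool_rot: [-0.0, 1.0, 0.026, -0.002]
contact_force: [0.4, -0.2, 1.1]
gripper_width: 0.998
grasp_force: 0.0
at [ 0.4903 -0.1215  0.0387] yaw 2.9 t 2.23
row [ 0.07  0.16 -0.03] 0.001
t: 3.07
eef_pos: [0.4923, -0.1209, 0.0408]
tool_rot: [0.0, 1.0, 0.026, 0.001]
contact_force: [-2.1, -0.2, 8.4]
gripper_width: 0.358
grasp_force: 29.0
```

```bash
python3 -m jog '[[0,0,-1,0],[0,0,-2,0],[0,0,-5,0],[0,0,-9,0],[0,0,-10,0],[0,0,-10,0],[0,0,-10,0]]'
python3 - <<'E'
from h import *
go((.442,-.3255,.14,2.9))
c=cam('wrist');np.savez('w2.npz',**{'wrist_'+k:v for k,v in c.items()})
for z in((.03,.045),(.015,.025)): slab(c,True,(.44,.54,-.18,-.07),*z)
E
```

```text
t: 3.65
eef_pos: [0.4919, -0.1207, 0.1404]
tool_rot: [0.0, 1.0, 0.026, 0.001]
contact_force: [0.4, -0.0, -1.0]
gripper_width: 0.363
grasp_force: 30.0
at [ 0.4919 -0.1207  0.1404] yaw 3.0 t 3.65
row [-6.06 20.19  0.04] 0.002
2781 c [ 0.4892 -0.1235] wh [0.0525 0.0359] a 2.3 z 0.0364
2659 c [ 0.4907 -0.1213] wh [0.0648 0.0645] a 1.2 z 0.0201
```

```bash
python3 -m jog '[[-1.2,4,0,0],[-2.4,8,0,0],[-3.6,12,0,0],[-4.8,16,0,0],[-6,20,0,0],[-6,20.2,4,0],[-6,20.2,8,0],[-6,20.2,10.5,0],[-6,20.2,10.5,0],[-6,20.2,10.5,0],[-6,20.2,10.5,0]]'
python3 - <<'E'
from h import *
go((.442,-.3255,.0115,2.9))
c=cam('wrist','w3.png');slab(c,True,(.38,.50,-.39,-.27),.0075,.013);slab(c,True,(.38,.50,-.39,-.27),.003,.013)
E
```

```text
t: 4.62
eef_pos: [0.4427, -0.3254, 0.0349]
tool_rot: [0.0, 1.0, 0.027, 0.0]
contact_force: [1.2, -0.3, -0.2]
gripper_width: 0.362
grasp_force: 30.1
at [ 0.4427 -0.3254  0.0349] yaw 3.1 t 4.62
row [-0.07  0.    2.34] 0.003
1102 c [ 0.4539 -0.3256] wh [0.0305 0.0538] a 1.7 z 0.011
8060 c [ 0.4427 -0.3254] wh [0.0698 0.0706] a 31.8 z 0.0056
```

View pics/w3.png

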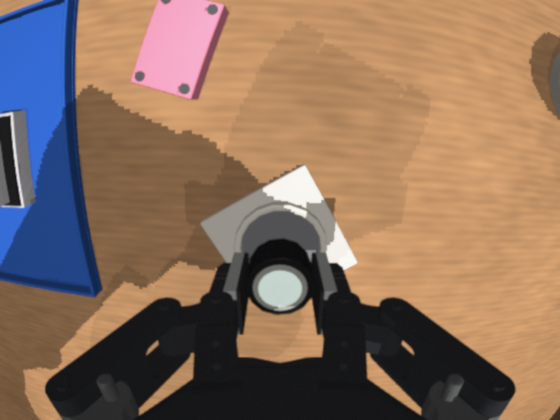

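The barrel is held upright at (280,285), centred over the ring at (282,240). Lowering it now.

```bash
python3 -m jog '[[0,0,1,0],[0,0,1.8,0],[0,0,2.2,0],[0,0,2.3,0],[0,0,2.3,0],[0,0,2.3,0]]'
```

```text
t: 5.17
eef_pos: [0.4423, -0.3255, 0.0114]
tool_rot: [0.0, 1.0, 0.026, 0.0]
contact_force: [0.9, 0.0, -1.1]
gripper_width: 0.359
grasp_force: 30.1
```

```bash
python3 -m jog '[[0,0,0.1,0],[0,0,0.2,0],[0,0,0.2,0],[0,0,0.2,0]]'
```

```text
t: 5.5
eef_pos: [0.4425, -0.3257, 0.0098]
tool_rot: [0.0, 1.0, 0.026, 0.0]
contact_force: [-0.7, 1.4, 4.5]
gripper_width: 0.36
grasp_force: 30.6
```

```bash
python3 -m jog '[[0,0,0,0],[0,0,0,0],[0,0,0,0],[0,0,0,0],[0,0,-1,0],[0,0,-3,0],[0,0,-7,0],[0,0,-11,0],[0,0,-15,0],[0,0,-15,0],[0,0,-15,0],[0,0,-15,0]]' -0.3
python3 - <<'E'
from h import *
go((.489,-.1235,.15,2.6))
c=cam('wrist');B=(.38,.50,-.39,-.27)
slab(c,True,B,.018,.035);slab(c,True,B,.0075,.013)
W=world(c,True)
E
```

```text
t: 6.5
eef_pos: [0.4419, -0.3254, 0.1598]
tool_rot: [0.0, 1.0, 0.026, 0.0]
contact_force: [0.5, 0.3, -0.6]
gripper_width: 0.647
grasp_force: 0.0
at [ 0.4419 -0.3254  0.1598] yaw 3.0 t 6.5
row [  5.76 -19.91   0.97] 0.007
1011 c [ 0.4418 -0.3254] wh [0.0311 0.0313] a 87.4 z 0.0277
759 c [ 0.4423 -0.3256] wh [0.0533 0.0525] a 3.3 z 0.011
24 c [ 0.4546 -0.3197] wh [0.0033 0.0179] a 22.6 z 0.0104
```

```bash
python3 -m jog '[[1.4,-4,0,0],[2.8,-8,0,0],[4.2,-12,0,0],[5.6,-16,0,0],[5.8,-19.9,0,0],[5.8,-19.9,2,0],[5.8,-19.9,6,0],[5.8,-19.9,9,0],[5.8,-19.9,9,0],[5.8,-19.9,9,0],[5.8,-19.9,9,0]]' -0.5
python3 - <<'E'
from h import *
go((.489,-.1235,.022,2.6))
c=cam('wrist')
for z in((.03,.045),(.015,.025)): slab(c,True,(.44,.54,-.18,-.07),*z)
E
```

```text
t: 7.47
eef_pos: [0.4899, -0.1238, 0.0698]
tool_rot: [-0.0, 1.0, 0.026, -0.0]
contact_force: [0.5, -0.2, 0.6]
gripper_width: 0.749
grasp_force: 0.0
at [ 0.4899 -0.1238  0.0698] yaw 3.0 t 7.47
row [-0.09 -0.03  4.78] 0.007
4794 c [ 0.4893 -0.1234] wh [0.0523 0.0363] a 2.8 z 0.0363
4378 c [ 0.4908 -0.1217] wh [0.0646 0.0643] a 1.3 z 0.0201
```

```bash
python3 -m jog '[[-0.05,0,2,0],[-0.05,0,4,0],[-0.05,0,4.8,0],[-0.05,0,4.8,0],[-0.05,0,4.8,0]]'
python3 -m jog '[[0,0,0,0],[0,0,0,0],[0,0,0,0],[0,0,0,0],[0,0,0,0],[0,0,0,0],[0,0,0,0]]' 1 40
```

```text
t: 7.93
eef_pos: [0.4897, -0.1239, 0.0223]
tool_rot: [0.0, 1.0, 0.026, 0.0]
contact_force: [1.2, 0.5, 0.6]
gripper_width: 0.749
grasp_force: 0.0
t: 8.52
eef_pos: [0.4901, -0.1239, 0.0226]
tool_rot: [0.0, 1.0, 0.026, 0.001]
contact_force: [-1.2, -0.2, 6.8]
gripper_width: 0.411
grasp_force: 39.8
```

```bash
python3 -m jog '[[0,0,-1,0],[0,0,-2,0],[0,0,-5,0],[0,0,-9,0],[0,0,-13,0],[0,0,-13,0],[0,0,-13,0]]'
python3 - <<'E'
from h import *
go((.4655,.331,.16,-20))
c=cam('wrist')
slab(c,True,(.44,.54,-.18,-.07),.015,.025)
t=load('top'); s=load('scene')
for k in(t,s):
    B=(.40,.54,.26,.40); slab(k,False,B,.003,.02); slab(k,False,B,.0065,.02,3)
E
```

```text
t: 9.1
eef_pos: [0.491, -0.1241, 0.1549]
tool_rot: [0.001, 1.0, 0.026, 0.003]
contact_force: [-0.2, 0.4, -1.3]
gripper_width: 0.408
grasp_force: 40.5
at [ 0.491  -0.1241  0.1549] yaw 3.0 t 9.1
row [ -0.16 -45.58  -0.59] 0.402
4412 c [ 0.4932 -0.1212] wh [0.0599 0.0645] a 1.4 z 0.0202
735 c [0.4679 0.3327] wh [0.0744 0.0884] a 73.5 z 0.0056
53 c [0.4985 0.3296] wh [0.017  0.0477] a 3.1 z 0.0102
3 c [0.4924 0.3368] wh [0.0065 0.0002] a 47.6 z 0.0067
4 c [0.4885 0.3213] wh [0.0036 0.0032] a 56.5 z 0.0077
30 c [0.4812 0.301 ] wh [0.0111 0.0248] a 60.3 z 0.0101
5 c [0.4851 0.3152] wh [0.0025 0.0077] a 2.8 z 0.0078
3 c [0.4753 0.3497] wh [0.0057 0.0017] a 34.3 z 0.0073
3 c [0.4754 0.3409] wh [0.0007 0.0052] a 79.6 z 0.0087
9 c [0.4737 0.3299] wh [0.0115 0.0062] a 67.3 z 0.0076
5 c [0.4716 0.3155] wh [0.0037 0.0054] a 39.7 z 0.0076
92 c [0.4407 0.3406] wh [0.0596 0.0231] a 69.4 z 0.01
3 c [0.4565 0.3208] wh [0.0039 0.0017] a 53.2 z 0.0073
214 c [0.4645 0.3298] wh [0.0852 0.0906] a 56.0 z 0.0058
27 c [0.4398 0.3389] wh [0.0562 0.0221] a 70.9 z 0.0102
3 c [0.4575 0.3434] wh [0.0093 0.0006] a 4.6 z 0.0098
4 c [0.4563 0.3183] wh [0.0086 0.0064] a 13.3 z 0.0069
5 c [0.4778 0.3328] wh [0.005  0.0183] a 20.1 z 0.0082
37 c [0.492  0.3201] wh [0.062  0.0285] a 60.5 z 0.0092
```

```bash
python3 -m jog '[[-1,-4,0,0.1],[-2,-8,0,0.2],[-3,-12,0,0.3],[-4,-16,0,0.4],[-4,-20,0,0.4],[-4,-24,0,0.4],[-4,-28,0,0.4],[-4,-32,0,0.4],[-4,-36,0,0.4],[-4,-40,0,0.4],[-4,-43,0,0.4],[-4,-45,0,0.4],[-4,-45.5,0,0.4],[-4,-45.5,0,0.4],[-4,-45.5,0,0.4]]'
python3 - <<'E'
from h import *
go((.4655,.331,.16,-20))
c=cam('wrist','w4.png');np.savez('w4.npz',**{'wrist_'+k:v for k,v in c.items()})
B=(.40,.54,.26,.40); slab(c,True,B,.0085,.015,40); slab(c,True,B,.003,.015)
E
```

```text
t: 10.4
eef_pos: [0.4247, 0.3269, 0.1502]
tool_rot: [0.001, 0.985, -0.173, -0.001]
contact_force: [-0.0, -0.8, 0.4]
gripper_width: 0.409
grasp_force: 40.4
at [0.4247 0.3269 0.1502] yaw -19.9 t 10.4
row [ 3.7  -1.77 -0.99] 0.002
468 c [0.4909 0.3246] wh [0.0557 0.0205] a 71.2 z 0.0113
468 c [0.4417 0.3419] wh [0.055  0.0208] a 70.8 z 0.0112
6111 c [0.4665 0.3333] wh [0.065  0.0807] a 70.8 z 0.0057
```

View pics/w4.png

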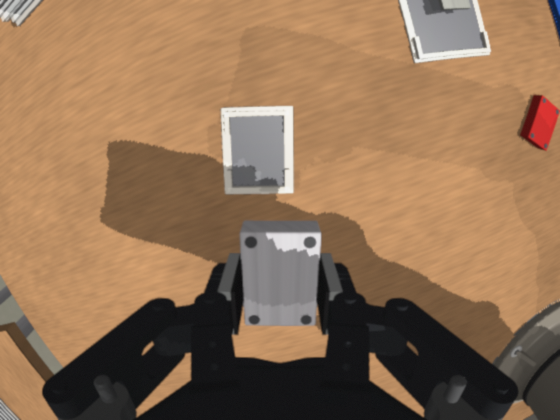

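Wrist view: the oblong nest is at (258,150) and the frame is held square at (281,272). Nest centre is (0.4665, 0.3333) at yaw -19.1°.

Run:
```python
from h import *
go((.4672,.333,.04,-19.1))
c=load('wrist','w4.npz');slab(c,True,(.36,.50,.26,.40),.145,.18)
```

```text
at [0.4251 0.3264 0.1504] yaw -20.0 t 10.45
row [ 3.74 -2.1  11.03] -0.015
9649 c [0.4241 0.3277] wh [0.0622 0.0531] a 70.0 z 0.1638
```

```bash
python3 -m jog '[[2,-1,2,-0.015],[3.7,-2.1,5,-0.015],[3.7,-2.1,9,-0.015],[3.7,-2.1,11,-0.015],[3.7,-2.1,11,-0.015],[3.7,-2.1,11,-0.015],[3.7,-2.1,11,-0.015]]'
python3 - <<'E'
from h import *
go((.4672,.333,.010,-19.1))
c=cam('wrist','w5.png')
B=(.40,.54,.26,.40); slab(c,True,B,.0085,.015,40); slab(c,True,B,.04,.06,100)
E
```

```text
t: 11.03
eef_pos: [0.468, 0.3354, 0.0427]
tool_rot: [-0.0, 0.986, -0.166, 0.001]
contact_force: [0.6, 0.5, -0.3]
gripper_width: 0.411
grasp_force: 40.4
at [0.468  0.3354 0.0427] yaw -19.1 t 11.03
row [-0.    0.26  3.27] 0.0
1218 c [0.4911 0.3244] wh [0.0565 0.0207] a 70.9 z 0.0113
8489 c [0.4675 0.3359] wh [0.062 0.053] a 71.0 z 0.0562
```

View pics/w5.png

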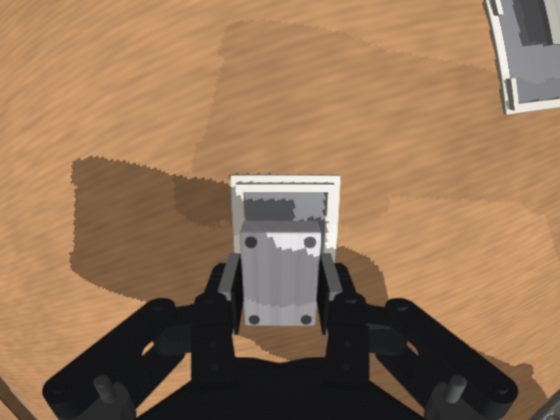

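The frame at (281,272) is parallel to the nest at (287,210). It needs about 2.5 mm of sideways correction while lowering.

```bash
python3 -m jog '[[-0.05,0.25,1,0],[-0.05,0.25,2,0],[-0.05,0.25,3,0],[-0.05,0.25,3.4,0],[-0.05,0.25,3.4,0],[-0.05,0.25,3.5,0],[-0.05,0.25,3.5,0]]'
python3 - <<'E'
from h import *
go((.4672,.333,.008,-19.1))
E
```

```text
t: 11.67
eef_pos: [0.4654, 0.333, 0.0076]
tool_rot: [0.001, 0.986, -0.165, -0.0]
contact_force: [-5.5, -6.4, 22.5]
gripper_width: 0.408
grasp_force: 43.0
at [0.4654 0.333  0.0076] yaw -19.0 t 11.67
row [ 0.17 -0.06 -0.04] 0.001
```

```bash
python3 -m jog '[[0,0,-0.15,0],[0,0,-0.15,0]]'
python3 -m jog '[[0,0,0,0],[0,0,0,0],[0,0,0,0],[0,0,0,0],[0,0,-1,0],[0,0,-3,0],[0,0,-7,0],[0,0,-11,0],[0,0,-15,0],[0,0,-15,0],[0,0,-15,0]]' 0
python3 - <<'E'
from h import *
go((.56,.115,.16,-6))
c=cam('wrist','w6.png')
B=(.40,.54,.26,.40); slab(c,True,B,.0085,.0135,40);slab(c,True,B,.003,.03); slab(c,True,B,.017,.03,40)
W=world(c,True)
E
```

```text
t: 11.83
eef_pos: [0.4658, 0.3336, 0.0077]
tool_rot: [-0.0, 0.986, -0.165, 0.0]
contact_force: [-0.0, 0.5, -0.6]
gripper_width: 0.407
grasp_force: 40.4
t: 12.75
eef_pos: [0.4673, 0.3348, 0.1613]
tool_rot: [-0.002, 0.986, -0.165, 0.002]
contact_force: [-0.6, -0.4, -1.0]
gripper_width: 0.501
grasp_force: 0.0
at [0.4673 0.3348 0.1613] yaw -19.0 t 12.75
row [15.94 17.75  0.09] -0.228
455 c [0.4913 0.3248] wh [0.0562 0.02  ] a 71.0 z 0.0112
420 c [0.4413 0.3419] wh [0.0562 0.0213] a 70.9 z 0.0113
5369 c [0.4664 0.3327] wh [0.0652 0.0809] a 70.9 z 0.0113
2194 c [0.4652 0.334 ] wh [0.0357 0.0522] a 70.2 z 0.0213
```

View pics/w6.png

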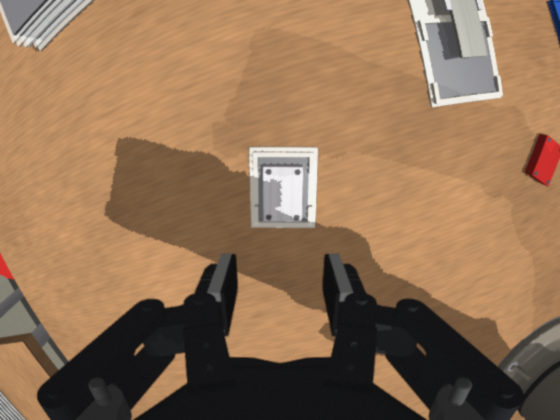

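The frame is seated flat in the oblong nest at (284,190). Next is the gate.

```bash
python3 -m jog '[[2.7,3,0,-0.1],[5.4,6,0,-0.228],[8.1,9,0,-0.228],[10.8,12,0,-0.228],[13,15,0,-0.228],[15,17,0,-0.228],[15.9,17.8,0,-0.228],[15.9,17.8,0,-0.228],[15.9,17.8,0,-0.228]]'
python3 - <<'E'
from h import *
go((.604,.11,.04,-6))
c=cam('wrist','w7.png');np.savez('w7.npz',**{'wrist_'+k:v for k,v in c.items()})
B=(.47,.70,.04,.18); slab(c,True,B,.003,.08); slab(c,True,B,.0465,.08,40); slab(c,True,B,.028,.045,40);slab(c,True,B,.0085,.0135,40)
slab(load('top'),False,B,.0465,.08);slab(load('scene'),False,B,.0465,.08)
E
```

```text
t: 13.55
eef_pos: [0.5572, 0.1139, 0.1567]
tool_rot: [-0.0, 0.999, -0.052, -0.001]
contact_force: [1.0, 0.5, -0.2]
gripper_width: 0.498
grasp_force: 0.0
at [0.5572 0.1139 0.1567] yaw -6.0 t 13.55
row [ 4.72 -0.1  11.66] 0.0
17433 c [0.5821 0.1142] wh [0.0906 0.1777] a 83.9 z 0.0065
367 c [0.6061 0.1118] wh [0.0137 0.0135] a 84.1 z 0.0587
3516 c [0.6031 0.1153] wh [0.0363 0.1303] a 83.9 z 0.031
644 c [0.6239 0.0911] wh [0.0051 0.084 ] a 84.4 z 0.0322
215 c [0.5734 0.1445] wh [0.025  0.0212] a 85.1 z 0.0113
223 c [0.5673 0.0864] wh [0.0259 0.0208] a 82.3 z 0.0112
503 c [0.507 0.122] wh [0.0837 0.0213] a 83.9 z 0.0111
43 c [0.6038 0.11  ] wh [0.0132 0.0142] a 82.1 z 0.0575
26 c [0.6045 0.1082] wh [0.0178 0.0167] a 71.4 z 0.0547
```

View pics/w7.png

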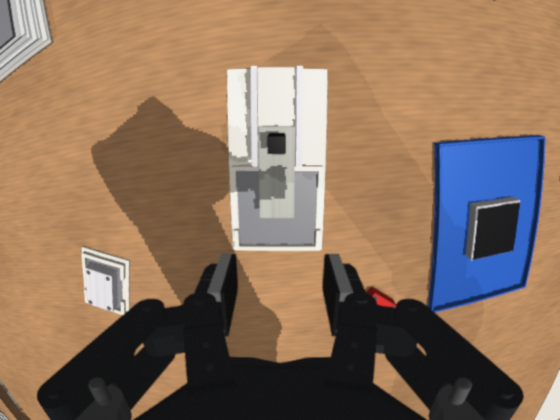

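Wrist view: the post is at (277,143), the cassette at (278,160), and the plate at (494,229) in the tray. The gate is about 5 mm open, so it needs about 45 mm more.

```bash
python3 -m jog '[[3,0,2,0],[4.8,0,5,0],[4.85,0.05,8.5,0],[4.85,0.05,11,0],[4.85,0.05,11.6,0],[4.85,0.05,11.6,0],[4.85,0.05,11.6,0],[4.85,0.05,11.6,0]]'
python3 - <<'E'
from h import *
go((.606,.1118,.04,-6))
E
python3 -m jog '[[0,0,0,0],[0,0,0,0],[0,0,0,0],[0,0,0,0],[0,0,0,0],[0,0,0,0],[0,0,0,0]]' 1 25
```

```text
t: 14.27
eef_pos: [0.6073, 0.1093, 0.0438]
tool_rot: [-0.001, 0.999, -0.051, 0.001]
contact_force: [-0.1, -0.2, 0.1]
gripper_width: 0.499
grasp_force: 0.0
at [0.6073 0.1093 0.0438] yaw -5.9 t 14.27
row [-0.16 -0.23  0.38] 0.002
t: 14.85
eef_pos: [0.6078, 0.1112, 0.0438]
tool_rot: [-0.002, 0.999, -0.051, 0.002]
contact_force: [0.4, 6.5, 3.0]
gripper_width: 0.154
grasp_force: 28.5
```

```bash
python3 -m jog '[[0.8,0,0,0],[1.6,0,0,0],[2.4,0,0,0],[3.2,0,0,0],[4,0,0,0],[4.4,0,0,0],[4.6,0,0,0],[4.6,0,0,0],[4.6,0,0,0]]'
python3 -m jog '[[0,0,0,0],[0,0,0,0],[0,0,0,0],[0,0,-2,0],[0,0,-5,0],[0,0,-9,0],[-2,0,-11,0],[-6,0,-11,0],[-10,0,-11,0],[-10,0,-11,0],[-10,0,-11,0]]' 0
python3 - <<'E'
from h import *
go((.4895,-.122,.15,1.5))
c=cam('wrist','w8.png');np.savez('w8.npz',**{'wrist_'+k:v for k,v in c.items()})
B=(.47,.70,.04,.18); slab(c,True,B,.003,.08); slab(c,True,B,.0465,.08,40); slab(c,True,B,.0235,.045,40)
E
```

```text
t: 15.6
eef_pos: [0.6518, 0.1065, 0.0437]
tool_rot: [-0.002, 0.999, -0.051, 0.0]
contact_force: [-4.1, 5.4, 6.7]
gripper_width: 0.156
grasp_force: 28.9
t: 16.52
eef_pos: [0.5502, 0.1129, 0.1518]
tool_rot: [0.001, 0.999, -0.051, -0.001]
contact_force: [0.8, 0.2, 0.4]
gripper_width: 0.499
grasp_force: 0.0
at [0.5502 0.1129 0.1518] yaw -5.9 t 16.52
row [-3.62 23.99  0.22] -0.129
18214 c [0.5827 0.1142] wh [0.0908 0.1807] a 84.0 z 0.0061
376 c [0.6498 0.1071] wh [0.0136 0.0135] a 83.9 z 0.0587
4936 c [0.625  0.1096] wh [0.0422 0.0859] a 83.8 z 0.031
```

The gate is about 49 mm open and its tongue is clear of the pocket. Next is the plate, and I'll check the fingertip height from depth on the way.

```bash
python3 -m jog '[[-0.5,4,0,-0.06],[-1,8,0,-0.129],[-1.5,12,0,-0.129],[-2.5,16,0,-0.129],[-3.6,20,0,-0.129],[-3.6,23,0,-0.129],[-3.6,24,3,-0.129],[-3.6,24,5,-0.129],[-3.6,24,5,-0.129],[-3.6,24,5,-0.129],[-3.6,24,5,-0.129]]' -1
python3 - <<'E'
from h import *
c=cam('wrist')
for z in((.015,.025),(.05,.09)): slab(c,True,(.42,.56,-.2,-.04),*z)
go((.490,-.1217,.004,1.5))
def tip(c,o):
    W=world(c,True);M=R.from_quat(o['tool_rot'],scalar_first=True).as_matrix();L=(W-o['eef_pos'])@M
    m=(c['depth']>0)&(L[...,2]<.03)&(L[...,2]>-.06)&(abs(L[...,0])<.014)&(abs(L[...,1])<.07)
    q=L[m]; print('tip z(rel TCP,+fwd)',np.round(np.percentile(q[:,2],[50,95,99,100]),4), 'y',np.round(np.percentile(q[:,1],[1,50,99]),3),m.sum())
tip(c,bot.get_obs())
E
```

```text
t: 17.48
eef_pos: [0.4934, -0.1213, 0.1027]
tool_rot: [-0.0, 1.0, 0.013, 0.001]
contact_force: [0.1, -0.1, 1.0]
gripper_width: 0.998
grasp_force: 0.0
6788 c [ 0.4911 -0.1213] wh [0.0639 0.0648] a 1.3 z 0.0202
at [ 0.4935 -0.1211  0.103 ] yaw 1.5 t 17.53
row [-0.38  0.05  9.9 ] -0.0
tip z(rel TCP,+fwd) [-0.0394 -0.0191 -0.0155 -0.0135] y [-0.061  0.042  0.062] 5393
```

```bash
python3 -m jog '[[-0.3,0,3,0],[-0.3,0,6.5,0],[-0.3,0,9,0],[-0.3,0,9.9,0],[-0.3,0,9.9,0],[-0.3,0,9.9,0]]'
python3 -m jog '[[0,0,0,0],[0,0,0,0],[0,0,0,0],[0,0,0,0],[0,0,0,0]]' 1 50
```

```text
t: 18.03
eef_pos: [0.4899, -0.1213, 0.0038]
tool_rot: [0.0, 1.0, 0.013, 0.001]
contact_force: [1.0, -0.9, -0.7]
gripper_width: 1.003
grasp_force: 0.0
t: 18.45
eef_pos: [0.4903, -0.1217, 0.0049]
tool_rot: [0.0, 1.0, 0.012, 0.002]
contact_force: [-1.7, 0.1, 10.3]
gripper_width: 0.727
grasp_force: 52.7
```

```bash
python3 -m jog '[[0,0,-1,0],[0,0,-2,0],[0,0,-5,0],[0,0,-9,0],[0,0,-13,0],[0,0,-13,0],[0,0,-13,0]]'
python3 - <<'E'
from h import *
go((.51,.121,.14,-6))
E
```

```text
t: 19.03
eef_pos: [0.4908, -0.1221, 0.1365]
tool_rot: [0.001, 1.0, 0.012, 0.003]
contact_force: [-0.6, -0.3, -0.9]
gripper_width: 0.725
grasp_force: 55.8
at [ 0.4908 -0.1221  0.1365] yaw 1.4 t 19.03
row [  2.51 -24.25  -0.38] 0.129
```

```bash
python3 -m jog '[[0.4,-4,0,0.06],[0.8,-8,0,0.13],[1.2,-12,0,0.13],[1.6,-16,0,0.13],[2,-20,0,0.13],[2.3,-23,0,0.13],[2.5,-24.2,0,0.13],[2.5,-24.2,0,0.13],[2.5,-24.2,0,0.13]]'
python3 - <<'E'
from h import *
c=cam('wrist','w9.png')
B=(.47,.70,.04,.18); slab(c,True,B,.003,.02); slab(c,True,B,.0465,.065,40); slab(c,True,B,.0235,.045,40)
slab(c,True,(.44,.6,.03,.22),.135,.165,300)
go((.5395,.1188,.045,-6.1))
E
```

```text
t: 19.78
eef_pos: [0.507, 0.1206, 0.1321]
tool_rot: [0.001, 0.999, -0.052, -0.001]
contact_force: [-0.4, -0.6, -1.0]
gripper_width: 0.729
grasp_force: 55.8
15606 c [0.5829 0.1139] wh [0.0916 0.1728] a 83.7 z 0.0056
465 c [0.6492 0.107 ] wh [0.0136 0.014 ] a 84.6 z 0.0586
5606 c [0.6247 0.1097] wh [0.0426 0.086 ] a 83.9 z 0.031
18483 c [0.5082 0.1207] wh [0.0898 0.064 ] a 83.3 z 0.1473
at [0.5071 0.1193 0.1321] yaw -6.1 t 19.83
row [ 3.24 -0.31  8.71] 0.0
```

View pics/w9.png

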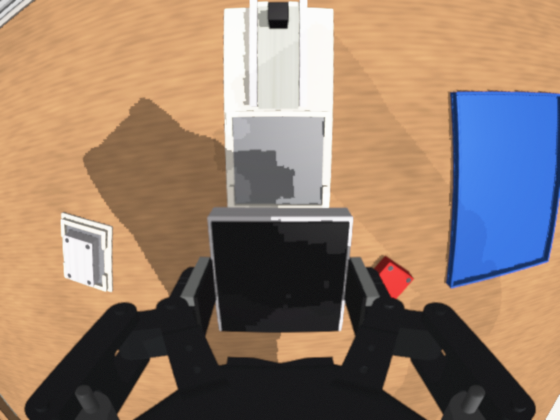

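The plate is held square at (281,272), the open pocket is at (278,160), and the gate post at (278,13) is out of the way.

```bash
python3 -m jog '[[1.6,-0.1,0,0],[3.2,-0.2,3,0],[3.2,-0.25,6,0],[3.2,-0.25,8.7,0],[3.2,-0.25,8.7,0],[3.2,-0.25,8.7,0],[3.2,-0.25,8.7,0]]'
python3 - <<'E'
from h import *
c=cam('wrist')
B=(.47,.70,.04,.18); slab(c,True,B,.0465,.065,40); slab(c,True,B,.008,.0135,40)
slab(c,True,(.44,.6,.03,.22),.055,.065,300)
go((.539,.1188,.006,-6.1))
E
```

```text
t: 20.42
eef_pos: [0.5405, 0.1191, 0.0469]
tool_rot: [0.0, 0.999, -0.053, 0.0]
contact_force: [0.2, 0.6, -0.5]
gripper_width: 0.729
grasp_force: 55.7
1244 c [0.6498 0.1069] wh [0.0137 0.0146] a 84.0 z 0.0586
17040 c [0.5413 0.119 ] wh [0.0758 0.0651] a 84.8 z 0.0619
43 c [0.5527 0.1603] wh [0.0046 0.0016] a 86.0 z 0.0633
1205 c [0.5701 0.1157] wh [0.0845 0.0217] a 83.8 z 0.0112
16327 c [0.5413 0.119 ] wh [0.0758 0.0651] a 84.8 z 0.062
at [0.541  0.1196 0.0475] yaw -6.1 t 20.47
row [-0.2   0.1   4.15] 0.0
```

```bash
python3 -m jog '[[-0.15,0.05,1.5,0],[-0.15,0.05,3,0],[-0.15,0.05,3.8,0],[-0.15,0.05,4.0,0],[-0.15,0.05,4.1,0],[-0.15,0.05,4.1,0]]'
python3 - <<'E'
from h import *
go((.539,.1188,.006,-6.1))
E
```

```text
t: 20.97
eef_pos: [0.5388, 0.1197, 0.0061]
tool_rot: [0.0, 0.999, -0.053, 0.001]
contact_force: [-0.3, 0.1, 0.4]
gripper_width: 0.726
grasp_force: 55.8
at [0.5388 0.1197 0.0061] yaw -6.0 t 20.97
row [0.03 0.09 0.01] 0.001
```

```bash
python3 -m jog '[[0,0,0.1,0],[0,0,0.1,0]]'
python3 -m jog '[[0,0,0,0],[0,0,0,0],[0,0,0,0],[0,0,0,0],[0,0,-1,0],[0,0,-3,0],[0,0,-7,0],[0,0,-11,0],[0,0,-14,0],[0,0,-14,0],[0,0,-14,0]]' -0.9
python3 - <<'E'
from h import *
c=cam('wrist','w10.png')
B=(.47,.70,.04,.18); slab(c,True,B,.016,.0285,40); slab(c,True,B,.0465,.065,40); slab(c,True,B,.008,.0135,40)
go((.6495,.107,.043,-6.1))
E
```

```text
t: 21.13
eef_pos: [0.539, 0.1198, 0.006]
tool_rot: [0.0, 0.999, -0.053, 0.001]
contact_force: [-5.4, -1.5, 13.7]
gripper_width: 0.726
grasp_force: 57.3
t: 22.05
eef_pos: [0.5397, 0.1201, 0.1463]
tool_rot: [-0.001, 0.999, -0.053, 0.002]
contact_force: [-1.0, -0.4, 0.0]
gripper_width: 0.951
grasp_force: 0.0
259 c [0.6634 0.1055] wh [0.0318 0.0091] a 84.9 z 0.0243
59 c [0.6341 0.0929] wh [0.0008 0.0405] a 83.1 z 0.0245
79 c [0.6275 0.1251] wh [0.0008 0.0585] a 85.1 z 0.0243
41 c [0.5976 0.0965] wh [0.0007 0.0279] a 83.5 z 0.0247
5160 c [0.5401 0.12  ] wh [0.0644 0.0638] a 84.0 z 0.0212
402 c [0.6498 0.1071] wh [0.0127 0.0145] a 83.7 z 0.0585
621 c [0.5703 0.1151] wh [0.0843 0.0212] a 83.7 z 0.0111
47 c [0.5704 0.1055] wh [0.0401 0.0004] a 84.0 z 0.0115
650 c [0.5067 0.1223] wh [0.0845 0.022 ] a 83.7 z 0.0112
at [0.5384 0.1196 0.1445] yaw -6.0 t 22.1
row [11.16  0.09 10.17] 0.001
```

View pics/w10.png

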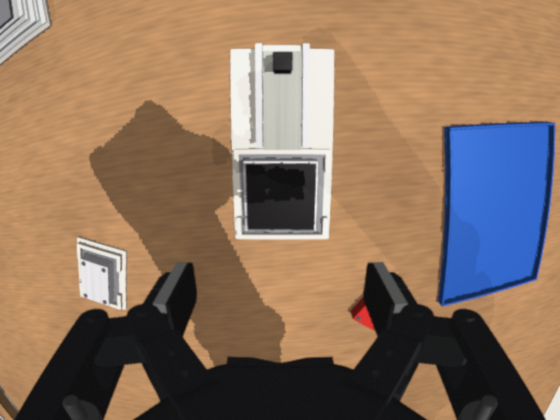

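The plate lies flat in the pocket at (281,197), clear of the walls all round. Closing the gate by the post at (283,62).

```bash
python3 -m jog '[[4,0,0,0],[8,0,0,0],[11.1,0.05,2,0],[11.1,0.05,5,0],[11.1,0.05,8,0],[11.1,0.05,9.8,0],[11.1,0.05,10.2,0],[11.1,0.05,10.2,0],[11.1,0.05,10.2,0]]' 0
python3 -m jog '[[0,0,0,0],[0,0,0,0],[0,0,0,0],[0,0,0,0],[0,0,0,0],[0,0,0,0],[0,0,0,0]]' 1 25
```

```text
t: 22.85
eef_pos: [0.6485, 0.1078, 0.0418]
tool_rot: [0.0, 0.999, -0.052, -0.0]
contact_force: [-0.3, -0.1, -0.5]
gripper_width: 0.5
grasp_force: 0.0
t: 23.43
eef_pos: [0.6497, 0.107, 0.0435]
tool_rot: [0.0, 0.999, -0.053, 0.001]
contact_force: [-1.1, -2.6, 7.7]
gripper_width: 0.153
grasp_force: 27.3
```

```bash
python3 -m jog '[[-0.8,0,0,0],[-1.6,0,0,0],[-2.4,0,0,0],[-3.2,0,0,0],[-4,0,0,0],[-4.6,0,0,0],[-4.9,0,0,0],[-5.1,0,0,0],[-5.1,0,0,0],[-5.1,0,0,0]]'
```

```text
t: 24.27
eef_pos: [0.5998, 0.1123, 0.0434]
tool_rot: [-0.0, 0.999, -0.053, 0.002]
contact_force: [2.1, -4.0, 6.7]
gripper_width: 0.153
grasp_force: 27.3
```

```bash
python3 -m jog '[[-0.2,0,0,0],[-0.4,0,0,0],[-0.4,0,0,0],[-0.4,0,0,0]]'
```

```text
t: 24.6
eef_pos: [0.5996, 0.1123, 0.0437]
tool_rot: [-0.001, 0.999, -0.054, 0.006]
contact_force: [13.4, -3.4, -1.4]
gripper_width: 0.156
grasp_force: 26.2
```

```bash
python3 -m jog '[[0,0,0,0],[0,0,0,0],[0,0,0,0],[0,0,-2,0],[0,0,-5,0],[0,0,-9,0],[-2,0,-11,0],[-5,0,-12,0],[-8,0,-12,0],[-8,0,-12,0],[-8,0,-12,0],[-8,0,-12,0]]' 0
python3 - <<'E'
from h import *
c=cam('wrist','w11.png')
B=(.47,.70,.04,.18); slab(c,True,B,.016,.0265,40); slab(c,True,B,.0465,.065,40); slab(c,True,B,.0275,.045,40)
cam('top','top1.png'); t=cam('top')
N=(.38,.50,-.39,-.27);slab(t,False,N,.018,.04);slab(t,False,(.40,.54,.26,.40),.016,.03)
go()
E
```

```text
t: 25.6
eef_pos: [0.5145, 0.1219, 0.1618]
tool_rot: [0.0, 0.999, -0.052, 0.0]
contact_force: [0.9, 0.8, 0.3]
gripper_width: 0.498
grasp_force: 0.0
2407 c [0.6259 0.1095] wh [0.0329 0.0834] a 83.8 z 0.0242
3321 c [0.5396 0.12  ] wh [0.0647 0.064 ] a 84.0 z 0.0212
339 c [0.6004 0.1123] wh [0.0143 0.013 ] a 84.0 z 0.0586
626 c [0.6283 0.1279] wh [0.0052 0.0837] a 83.9 z 0.0322
3591 c [0.6001 0.1091] wh [0.0357 0.136 ] a 83.5 z 0.0309
150 c [ 0.4394 -0.3265] wh [0.028  0.0314] a 2.3 z 0.027
212 c [0.4627 0.3319] wh [0.0373 0.0508] a 68.2 z 0.0206
at [0.5151 0.1217 0.1615] yaw -6.1 t 25.75
```

View pics/w11.png

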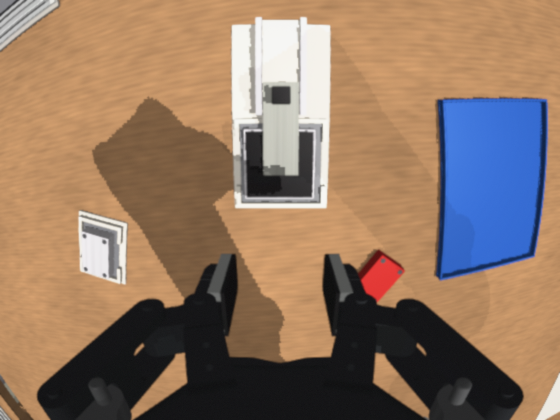

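View pics/top1.png

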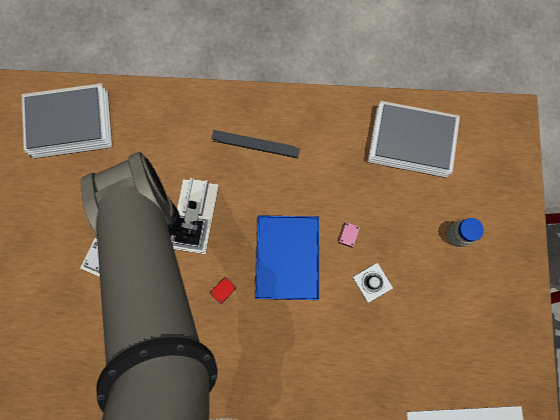

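The gate is shut, with its tongue over the plate at (281,150). The barrel is in its nest at (373,282), the frame is in its own, and the jar (470,230) and strips (255,143) have not moved.

```bash
python3 -c "
from station import bot
print(bot.hand_in())"
```

```text
the job is handed in; nothing more can be done
None
```

The job is handed in at about 26 s: the barrel, frame and plate are each seated flat in their own carriers in that order, the gate is pushed shut over the plate, and the jar and strips are where they stood.

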